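# Uncover the chip and hold the loupe at focus

## Task

First take the white dust guard off the chip on the inspection stand and drape it astride the horizontal bar, so that it hangs upright there on its own. Then take the loupe from its rest and hold it level and still with the lens centred over the chip, at the height of the pointer on the stand's post, touching nothing but the gripper. The job finishes while you are still holding the loupe there; leave everything else on the worktop where it is.

Things in the scene. Friction and masses are not known exactly. Their poses are not given: they have to be found in the camera images.
- stand: Grey inspection stand, fixed: plate 175 x 110 mm, 12 mm thick, with a glass chip (64 x 26 mm, top 16 mm above the worktop) clamped on it. Origin at worktop level under the chip's centre; x points from the chip to the aluminium post (12 mm thick, 100 mm from the chip, top 147 mm above the worktop), z up. The plate ends 50 mm from the chip on the other side.
- chip_centre (a point): Centre of the chip's upper face, 16 mm above the worktop. A shelf with boxes overhangs the back of the worktop behind the stand, 0.43 m and more above it.
- focus_mark: Steel collar (24 mm diameter, 14 mm high) fixed on the stand's post, with a flat pointer towards the chip (8 mm wide, 3 mm thick, ending 32 mm from the post's axis). The pointer's height marks the loupe's focal height; it differs each time (90 to 130 mm above the worktop). Origin on the post's axis at the pointer's mid-height; z up.
- guard: White dust guard, loose, about 110 g: a 4 mm sheet bent to a tent, open below and at both ends, standing over the chip. Origin: centre of its underside; x along the ridge (70 mm long), z up. Upright legs 46 mm high, 64 mm clear between; roof rises at 45 degrees to the ridge. Grip fin on the ridge: 46 mm along x, 10 mm thick along y, 83 to 110 mm above the origin. Same either way round.
- guard_ridge (a point): The inside of the guard's ridge, under which the bar nests: 76 mm above the guard's origin.
- rail: Fixed horizontal steel bar on two end posts that do not rise above it. Bar 12 mm thick, 150 mm long, its axis 130 mm above the worktop. Origin on the worktop under the bar's middle; y along the bar, z up. It stands to the left or right of the stand, the loupe's rest on the other side.
- rail_mid (a point): Middle of the bar, on its axis; y along the bar.
- rest: Fixed aluminium rest for the loupe: foot 100 x 56 mm with two forked uprights, 8 mm thick, 36 mm either side of the middle, that carry the handle 45 mm above the worktop; the prongs rise 8 mm more beside the handle. Origin on the worktop under its middle; x along the handle.
- loupe: Loupe, loose, about 120 g, lying level on its rest: straight handle 96 mm long, 14 mm wide, 20 mm high, with a lens in a steel ring (68 mm diameter, 10 mm high) at one end. Origin: middle of the handle's underside, over the middle of the rest, near the balance point; x along the handle to the lens, z up. It lifts straight up out of the forks (64 mm clear between them).
- lens_centre (a point): Centre of the loupe's lens: 83 mm along the handle's x from the loupe's origin and 10 mm above it, at the handle's mid-height. z is the lens's axis, up when level.
- timer: Bystander, to be left where it is: small white bench timer, 62 x 65 x 18 mm. Origin at the centre of its underside.
- weigh_boat: Bystander, to be left where it is: white weighing boat, 70 x 70 x 18 mm. Origin at the centre of its underside.
- petri_stack: Bystander, to be left where it is: stack of petri dishes, 95 mm diameter, 57 mm high. Origin at the centre of its underside.
- amber_jar: Bystander, to be left where it is: small amber jar, 52 mm diameter, 89 mm high. Origin at the centre of its underside.
Things that resemble listed ones, but are neither listed nor needed, are in the scene too. Leave any brown look-alike of the guard alone.

How it is judged:
By the outcome, as a careful person would: the job done as asked, in the order asked, and still so for the second after the job is handed in, while the arm keeps its last pose, push and grip.
It also fails if it takes over 58 s, if anything falls off the work surface, if the arm or the gripper's body presses on something with over 40 N, if the wrist force passes 120 N, or if a joint passes its speed limit or range.

## Robot

A 6-joint arm with a two-finger parallel gripper is mounted at the origin on a cart in front of the work surface, level with it; the furniture and walls round the work are solid. World frame = base frame: x ahead of the robot, y to its left, z up, the work surface at z = 0. Lengths are in m, angles in degrees, forces in N, time in s.
With the tool pointing down it reaches from about 0.4 to 0.825 m from the base axis. Payload 7 kg.
Tool frame: the origin (TCP) lies on the centre line of the jaws, within the pads' length; the fingertips stand 11 mm ahead of it and the grasp point (between the pads) lies 8 mm behind it; z points along the fingers, y is the direction in which the jaws open and shut (so a half turn about z gives the same grasp; the last joint's range is limited). The gripper opens to 88 mm and grips with 3 to 60 N. Pads are 19 mm wide; open, the fingers measure 130 mm over their backs; the gripper's body (78 mm by 193 mm) begins 47 mm behind the grasp point.
Start: joints at [-53.279, 20.546, 0.682, 0, -70.136, -16.507], TCP at [0.233, -0.633, 0.238] pointing down, gripper open.
Joint ranges: [-176.03, 176.03], [-82.01, 121.73], [-58.28, 71.71], [-173.87, 95.51], [-174.79, -0.11], [-173.66, 173.66]. Speed limits (degrees/s): [136.94, 136.94, 172.46, 180, 180, 180].

## Interface

Orientations are given as [roll, pitch, yaw] about the fixed x, y, z axes, in that order (R = Rz(yaw) Ry(pitch) Rx(roll)).
In Python, from plant import ctrl, cams, order gives the robot as it stands.
- The arm moves only by the tool jog_arm, never from a script. Its argument "motion" is a list of rows, each an object with "offset": the shift along the tool's x, y, z in mm, a list of three; "roll": the turn about the tool's z in rad; "hand": the finger opening in mm, from 0 to 87.6. A call has 1 to 20 rows; each row is the pose to reach, as a shift and turn from the pose commanded when the call began, along the tool's axes at that moment; what a row does not reach only later rows make up. A row lasts 1/12 s, in which the tool goes at most 41.7 mm and 7.16 degrees, less where a joint would pass 70% of its speed; a pose out of reach is approached as far as the arm can. A call with a gripper value outside its range is refused whole. The fingers move at their own pace and stop on an object; the grip force is fixed at half the most. Time passes only in rows, so rows that repeat a pose let the fingers close. It gives the time, the measured TCP pose, the force and the opening at its end, in the units of the state.
- ctrl.get_obs(): the state, without advancing time (a new reading comes with each control period).
- cams.snapshot(name): name is "scene" or "top" or "wrist"; returns a dict with "img" (420x560x3 uint8, red, green, blue), "K" (3x3 intrinsics, pixels), "cam_to_world" (4x4, takes a point from camera to world coordinates); the wrist camera has in their place "T_tool_cam" (4x4, takes a point from camera to tool coordinates, whose origin is the TCP and whose axes are the flange's). Camera axes: x right, y down, z forward; pixel columns grow to the right and rows downward; lengths in m; the calibration is good to about 2 mm. A picture is of the moment at which its call begins: read the wrist's pose just before it. There is no depth.
- order.close_job(): hands the job in, once; it reports no verdict.
The state is a dict: "clock": time; "joint_pos": joint angles; "qvel": joint speeds; "tau": joint torques, N m; "tool_pos": TCP position; "orientation": TCP orientation; "force": force on the tool from outside, world axes, zero at the start; "moment": the same for the moment, N m; "opening": finger opening in m.
Only numpy, scipy, OpenCV 4.12 (cv2) and the standard library are available. Lean on these libraries where they do the work, as an engineer would, in place of code of your own. Each camera call takes 0.05 s, during which the arm holds its last target. There are 200 camera calls.

## Working session

There is one attempt and no reset: what is moved stays moved. The work goes in short steps, Python scripts to look and compute and a tool call to move; the robot and the scene stay as the last step left them, time stands still between calls to the robot, and variables do not carry over. Pictures are saved under pics/ and viewed, about 8 in all and at most 12, crops included, and the job is handed in when it is done.

Besides the shell and the picture viewer there is one more tool, called after "Emit:" as a command line: name --argument value ..., lists and objects as JSON in quotes. jog_arm: Moves the arm, as the interface text tells. Its arguments: {"type":"object","properties":{"motion":{"type":"array"}},"required":["motion"]}

```bash
mkdir -p pics; ls; python3 - <<'E'
from plant import ctrl,cams,order
import cv2,numpy as np
np.set_printoptions(precision=4,suppress=True)
print(ctrl.get_obs())
for n in ['scene','top']:
    s=cams.snapshot(n); cv2.imwrite(f'pics/{n}0.png',cv2.resize(s['img'][:,:,::-1],(800,600),interpolation=cv2.INTER_CUBIC)); print(n,s['K'],s['cam_to_world'])
s=cams.snapshot('wrist');print(s['K'],s['T_tool_cam'])
E
```

```text
pics
{'clock': 0.0, 'joint_pos': array([-53.2777,  20.5907,   0.6342,  -0.0209, -70.1369, -16.5055]), 'qvel': array([-0.0534, -0.0958,  0.0805,  0.0702,  0.0559, -0.0453]), 'tau': array([  0.001 , -58.2717,  29.3075,   6.9975,   0.0071,  -0.0002]), 'tool_pos': array([ 0.2331, -0.633 ,  0.2366]), 'orientation': array([ 179.9048,   -0.0077, -159.7903]), 'force': array([-0.0095, -0.4084, -0.7744]), 'moment': array([-0.0351,  0.0523,  0.0205]), 'opening': 0.08769687529129286}
scene [[427.0011   0.     278.3661]
 [  0.     427.0011 203.5695]
 [  0.       0.       1.    ]] [[-0.5265 -0.5433  0.6539 -0.3666]
 [-0.8501  0.3398 -0.4023  0.609 ]
 [-0.0036 -0.7677 -0.6408  1.0414]
 [ 0.      0.      0.      1.    ]]
top [[505.7648   0.     285.7137]
 [  0.     505.7648 211.258 ]
 [  0.       0.       1.    ]] [[-0.3786 -0.8945  0.2379  0.2691]
 [-0.9255  0.3643 -0.1033  0.1556]
 [ 0.0057 -0.2593 -0.9658  1.371 ]
 [ 0.      0.      0.      1.    ]]
[[368.5988   0.     281.0103]
 [  0.     368.5988 220.1747]
 [  0.       0.       1.    ]] [[-0.0002 -0.9653 -0.2612  0.0693]
 [ 1.     -0.0002 -0.0003 -0.0006]
 [ 0.0002 -0.2612  0.9653 -0.1485]
 [ 0.      0.      0.      1.    ]]
```

View pics/scene0.png

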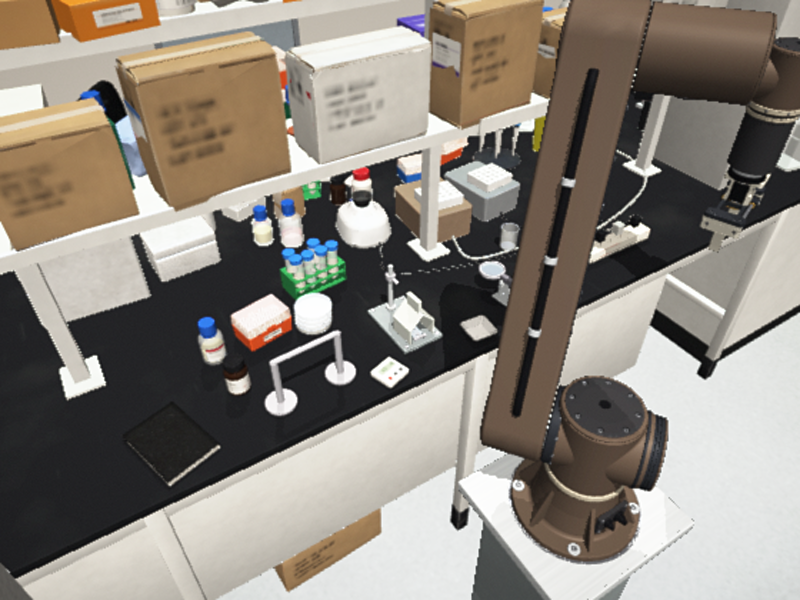

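View pics/top0.png

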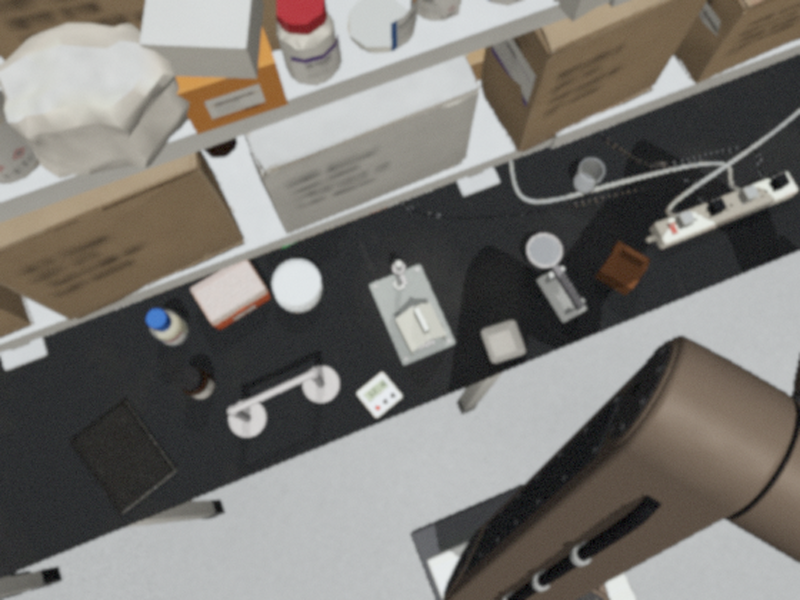

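Top view (800 px scale): stand with post top at (399,266), guard fin at about (421,319), bar from (229,411) to (330,371), lens at (545,250), handle at about (562,293), brown look-alike at (623,267), timer at (380,394), boat at (503,341). In the scene view the guard is on the stand at (412,318).

```bash
cat > h.py <<'E'
from plant import ctrl,cams,order
import cv2,numpy as np
from scipy.spatial.transform import Rotation as R
np.set_printoptions(precision=4,suppress=True)
def tool():
    o=ctrl.get_obs();T=np.eye(4);T[:3,:3]=R.from_euler('xyz',o['orientation'],degrees=True).as_matrix();T[:3,3]=o['tool_pos'];return T
def snap(n):
    T=tool();s=cams.snapshot(n)
    s['M']=T@s['T_tool_cam'] if n=='wrist' else s['cam_to_world'];return s
def back(K,M,uv,z):
    d=M[:3,:3]@np.linalg.inv(K)@[uv[0],uv[1],1];t=(z-M[2,3])/d[2];return M[:3,3]+t*d
def proj(K,M,p):
    q=np.linalg.inv(M)@np.append(p,1);q=K@q[:3];return q[:2]/q[2]
def move(p,yaw):
    "offset mm and roll rad from the present pose to TCP p, tool down"
    T=tool();d=T[:3,:3].T@(np.array(p)-T[:3,3])*1000
    y=np.degrees(np.arctan2(T[1,0],T[0,0]));r=(y-yaw+90)%180-90   # tool z is down
    print('offset',d.round(1),'roll',np.radians(r).round(4),'from yaw',y)
E
python3 - <<'E'
from h import *
s=cams.snapshot('top');K,M=s['K'],s['cam_to_world']
for n,uv,z in [('post',(399,265),.147),('finA',(415,306),.11),('finB',(427,332),.11),('rA',(229,411),.136),('rB',(330,371),.136),('lens',(545,250),.06),('hA',(553,272),.06),('hB',(573,315),.06),('jar',(203,382),.089),('timer',(380,394),.018),('boat',(503,341),.018),('petri',(297,285),.057),('brown',(628,262),.05)]:
    print(n,back(K,M,np.array(uv)*.7-.15,z))
E
```

```text
post [0.6399 0.0143 0.147 ]
finA [0.5682 0.0124 0.11  ]
finB [0.5157 0.0109 0.11  ]
rA [0.5108 0.3782 0.136 ]
rB [0.5102 0.1953 0.136 ]
lens [ 0.5887 -0.2665  0.06  ]
hA [ 0.5429 -0.2618  0.06  ]
hB [ 0.4524 -0.2606  0.06  ]
jar [0.5863 0.4131 0.089 ]
timer [0.4571 0.1277 0.018 ]
boat [ 0.4626 -0.1275  0.018 ]
petri [0.7031 0.1977 0.057 ]
brown [ 0.5088 -0.4075  0.05  ]
```

```bash
python3 -c "
from h import *
move([.47,.01,.36],180)"
```

```text
offset [-444.5  521.9 -122.6] roll 0.3528 from yaw -159.78770526862502
```

Emit:
jog_arm --motion '[{"offset": [-30, 35, -30], "roll": 0.02, "hand": 87}, {"offset": [-60, 70, -60], "roll": 0.05, "hand": 87}, {"offset": [-445, 522, -122], "roll": 0.353, "hand": 87}, {"offset": [-445, 522, -122], "roll": 0.353, "hand": 87}, {"offset": [-445, 522, -122], "roll": 0.353, "hand": 87}, {"offset": [-445, 522, -122], "roll": 0.353, "hand": 87}, {"offset": [-445, 522, -122], "roll": 0.353, "hand": 87}, {"offset": [-445, 522, -122], "roll": 0.353, "hand": 87}, {"offset": [-445, 522, -122], "roll": 0.353, "hand": 87}, {"offset": [-445, 522, -122], "roll": 0.353, "hand": 87}, {"offset": [-445, 522, -122], "roll": 0.353, "hand": 87}, {"offset": [-445, 522, -122], "roll": 0.353, "hand": 87}, {"offset": [-445, 522, -122], "roll": 0.353, "hand": 87}, {"offset": [-445, 522, -122], "roll": 0.353, "hand": 87}, {"offset": [-445, 522, -122], "roll": 0.353, "hand": 87}, {"offset": [-445, 522, -122], "roll": 0.353, "hand": 87}, {"offset": [-445, 522, -122], "roll": 0.353, "hand": 87}, {"offset": [-445, 522, -122], "roll": 0.353, "hand": 87}, {"offset": [-445, 522, -122], "roll": 0.353, "hand": 87}, {"offset": [-445, 522, -122], "roll": 0.353, "hand": 87}]'

```text
clock: 1.87
tool_pos: [0.4702, 0.0103, 0.3593]
orientation: [-180.0, -0.0, -179.9]
force: [0.2, -0.1, -0.8]
opening: 0.0871
```

```bash
python3 -c "
from h import *
print(ctrl.get_obs());s=snap('wrist')
cv2.imwrite('pics/w1raw.png',s['img'][:,:,::-1]);np.savez('w1.npz',K=s['K'],M=s['M'])
cv2.imwrite('pics/w1.png',cv2.resize(s['img'][:,:,::-1],(800,600),interpolation=cv2.INTER_CUBIC))"
```

```text
{'clock': 1.8667, 'joint_pos': array([  25.325 ,   -2.6734,  -11.7867,   -0.0056,  -80.9316, -115.2738]), 'qvel': array([-1.6576, -0.6839, -0.4582,  0.0652,  0.0596,  0.0244]), 'tau': array([  0.9905, -26.2103,  31.0183,   7.2597,  -0.041 ,  -0.0473]), 'tool_pos': array([0.4702, 0.0103, 0.3593]), 'orientation': array([-179.9858,   -0.043 , -179.9497]), 'force': array([ 0.2388, -0.0986, -0.7752]), 'moment': array([-0.0627,  0.0058, -0.0258]), 'opening': 0.08711201999831376}
```

View pics/w1.png

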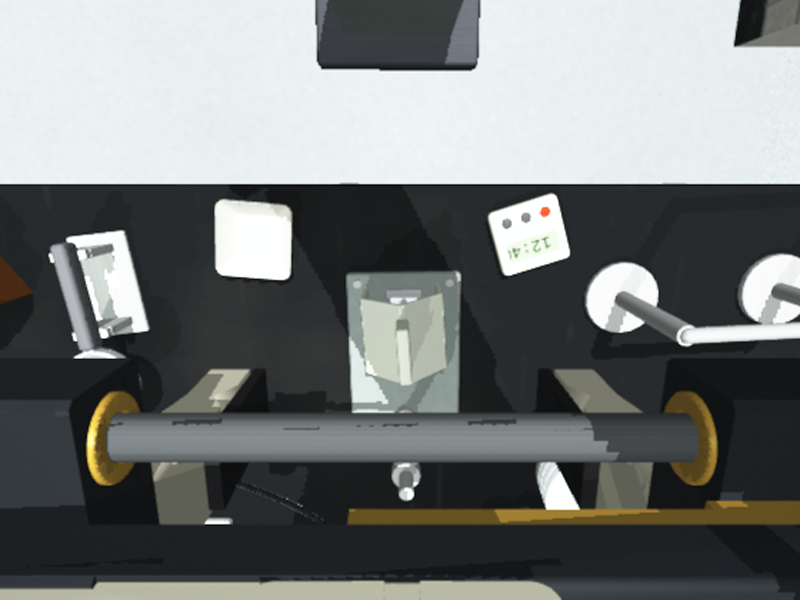

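Wrist view (800 px): fin top runs about (403,321)–(404,383), post top (405,493), bar's near end (688,337), handle (62,245)–(92,348); the gripper hides the lower half.

```bash
python3 -c "
from h import *
d=np.load('w1.npz');K,M=d['K'],d['M']
for n,uv,z in [('finA',(402.5,321),.122),('finB',(404.5,383),.122),('post',(405,493),.147),('barend',(688,332),.136),('barR',(800,326),.136),('hA',(62,246),.065),('hB',(95,349),.065),('plL',(347,272),.012),('plR',(461,272),.012),('roofA',(362,300),.058),('roofB',(442,290),.058),('roofC',(365,375),.058),('roofD',(447,370),.058)]:
    print(n,back(K,M,np.array(uv)*.7-.15,z))
im=cv2.imread('pics/w1raw.png')
c=im[180:300,230:340];cv2.imwrite('pics/c1.png',cv2.resize(c,None,fx=5,fy=5,interpolation=cv2.INTER_CUBIC))
move([.54,.013,.18],180)"
```

```text
finA [0.5102 0.0106 0.122 ]
finB [0.5609 0.0123 0.122 ]
post [0.6427 0.0127 0.147 ]
barend [0.5145 0.2212 0.136 ]
barR [0.5098 0.3029 0.136 ]
hA [ 0.4609 -0.2759  0.065 ]
hB [ 0.5523 -0.2619  0.065 ]
plL [ 0.4927 -0.0422  0.012 ]
plR [0.4926 0.0666 0.012 ]
roofA [ 0.5091 -0.0249  0.058 ]
roofB [0.5001 0.0452 0.058 ]
roofC [ 0.5795 -0.0234  0.058 ]
roofD [0.5746 0.0513 0.058 ]
offset [-70.1   3.4 179.3] roll -0.0004 from yaw 179.9798647492208
```

View pics/c1.png

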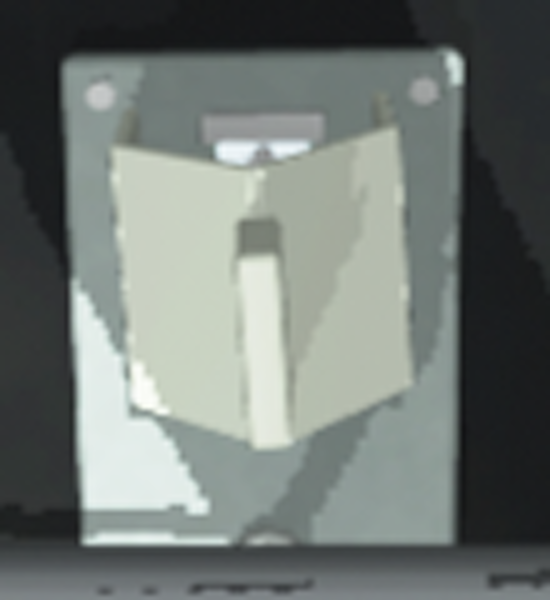

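Emit:
jog_arm --motion '[{"offset": [-25, 1, 35], "roll": -0.02, "hand": 87}, {"offset": [-50, 2, 75], "roll": -0.061, "hand": 87}, {"offset": [-70, 2, 110], "roll": -0.061, "hand": 87}, {"offset": [-70, 2, 150], "roll": -0.061, "hand": 87}, {"offset": [-70, 2, 180], "roll": -0.061, "hand": 87}, {"offset": [-70, 2, 205], "roll": -0.061, "hand": 87}, {"offset": [-70, 2, 225], "roll": -0.061, "hand": 87}, {"offset": [-70, 2, 240], "roll": -0.061, "hand": 87}, {"offset": [-70, 2, 251], "roll": -0.061, "hand": 87}, {"offset": [-70, 2, 251], "roll": -0.061, "hand": 60}, {"offset": [-70, 2, 251], "roll": -0.061, "hand": 40}, {"offset": [-70, 2, 251], "roll": -0.061, "hand": 25}]'

```text
clock: 2.92
tool_pos: [0.5409, 0.0115, 0.1095]
orientation: [180.0, 0.1, -176.6]
force: [0.9, -0.2, 0.1]
opening: 0.0723
```

```bash
python3 -c "
from h import *
o=ctrl.get_obs();print(o['force'],o['tool_pos'],o['opening'])
s=snap('wrist');a=s['img'];b=cams.snapshot('scene')['img'][190:250,250:320]
t=cams.snapshot('top');np.savez('t.npz',K=t['K'],M=t['cam_to_world']);b2=t['img'][150:280,220:350]
cv2.imwrite('pics/g1.png',np.hstack([cv2.resize(b,(420,360)),cv2.resize(b2,(360,360))])[:,:,::-1])"
```

```text
[ 0.914  -0.1951  0.127 ] [0.5409 0.0115 0.1095] 0.07226508712670585
```

View pics/g1.png

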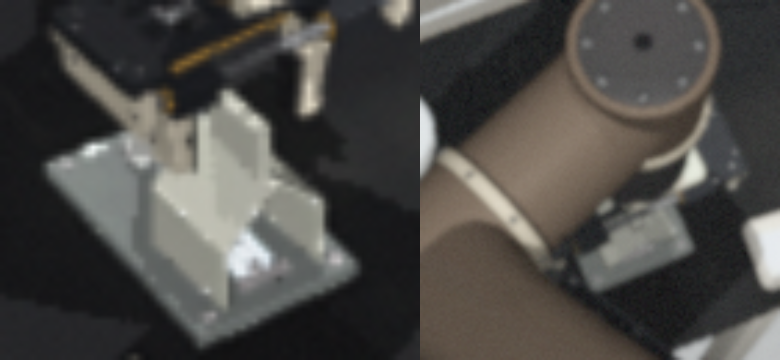

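Fingers straddle the fin, tips clear of the roof; the guard stands with ridge toward the post. Closing.

Emit:
jog_arm --motion '[{"offset": [0, 0, 0], "roll": 0, "hand": 0}, {"offset": [0, 0, 0], "roll": 0, "hand": 0}, {"offset": [0, 0, 0], "roll": 0, "hand": 0}, {"offset": [0, 0, 0], "roll": 0, "hand": 0}, {"offset": [0, 0, 0], "roll": 0, "hand": 0}, {"offset": [0, 0, 0], "roll": 0, "hand": 0}, {"offset": [0, 0, 0], "roll": 0, "hand": 0}, {"offset": [0, 0, 0], "roll": 0, "hand": 0}, {"offset": [0, 0, 0], "roll": 0, "hand": 0}, {"offset": [0, 0, 0], "roll": 0, "hand": 0}, {"offset": [0, 0, 0], "roll": 0, "hand": 0}, {"offset": [0, 0, 0], "roll": 0, "hand": 0}, {"offset": [0, 0, 0], "roll": 0, "hand": 0}, {"offset": [0, 0, 0], "roll": 0, "hand": 0}]'

```text
clock: 4.23
tool_pos: [0.5404, 0.0122, 0.1085]
orientation: [180.0, -0.0, -176.5]
force: [-0.2, -0.1, -1.6]
opening: 0.0093
```

Emit:
jog_arm --motion '[{"offset": [0, 0, -10], "roll": 0, "hand": 0}, {"offset": [0, 0, -30], "roll": 0, "hand": 0}, {"offset": [0, 0, -60], "roll": 0, "hand": 0}, {"offset": [0, 0, -95], "roll": 0, "hand": 0}, {"offset": [0, 0, -130], "roll": 0, "hand": 0}, {"offset": [0, 0, -165], "roll": 0, "hand": 0}, {"offset": [0, 0, -185], "roll": 0, "hand": 0}, {"offset": [0, 0, -190], "roll": 0, "hand": 0}]'

```text
clock: 4.9
tool_pos: [0.5419, 0.0122, 0.3042]
orientation: [179.9, 0.4, -176.5]
force: [0.9, -0.1, -1.7]
opening: 0.0098
```

```bash
python3 -c "
from h import *
t=cams.snapshot('top')['img'];b=cams.snapshot('scene')['img']
im=cv2.imread('pics/top0.png')
c=im[340:450,215:350]
w=cv2.imread('pics/w1raw.png')[170:250,400:560]
A=cv2.resize(c,(540,440),interpolation=cv2.INTER_CUBIC)
B=np.zeros((130,540,3),np.uint8);
cv2.imwrite('pics/r1.png',np.hstack([A,cv2.resize(b[180:300,180:245,::-1],(238,440))]))
move([.512,.287,.30],-90)"
```

```text
offset [ 12.  275.9   0.6] roll -1.51 from yaw -176.51732057541597
```

View pics/r1.png

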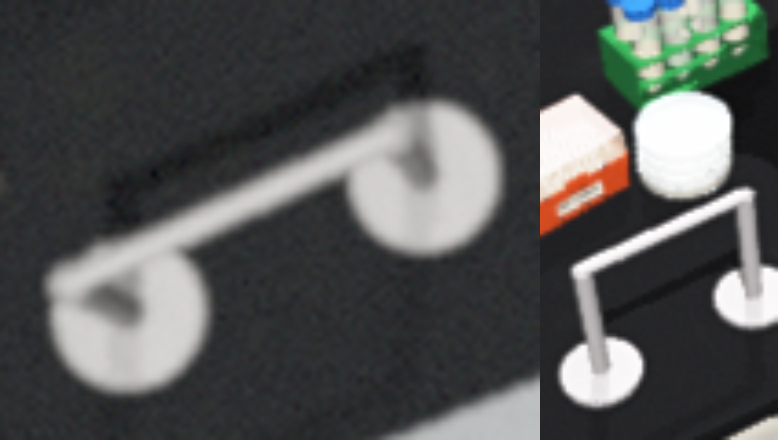

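Crop: bar runs from (55,282) to (405,128), i.e. top-view (228.8,410.5) to (316.2,372.0) on the 800 px scale; foot disc centres at (247,420) and (321,384.5).

```bash
python3 -c "
from h import *
d=np.load('t.npz');K,M=d['K'],d['M']
P=[back(K,M,np.array(u)*.7-.15,z) for u,z in [((228.8,410.5),.133),((316.2,372),.133),((247,420),.004),((321,384.5),.004)]]
for a in (0,2):
  v=P[a]-P[a+1];print((P[a]+P[a+1])/2,np.degrees(np.arctan2(v[1],v[0])),np.linalg.norm(v))
"
```

```text
[0.5152 0.2984 0.133 ] 92.09636871013205 0.16084572355965895
[0.5131 0.3003 0.004 ] 93.88089869196003 0.15205009779785492
```

Emit:
jog_arm --motion '[{"offset": [0, 8, 0], "roll": -0.05, "hand": 0}, {"offset": [1, 25, 0], "roll": -0.15, "hand": 0}, {"offset": [2, 50, 0], "roll": -0.27, "hand": 0}, {"offset": [3, 75, 0], "roll": -0.39, "hand": 0}, {"offset": [4, 100, 0], "roll": -0.51, "hand": 0}, {"offset": [5, 125, 0], "roll": -0.63, "hand": 0}, {"offset": [5, 150, 0], "roll": -0.75, "hand": 0}, {"offset": [6, 175, 0], "roll": -0.87, "hand": 0}, {"offset": [7, 200, 0], "roll": -0.99, "hand": 0}, {"offset": [8, 225, 0], "roll": -1.11, "hand": 0}, {"offset": [9, 245, 0], "roll": -1.23, "hand": 0}, {"offset": [9, 262, 0], "roll": -1.35, "hand": 0}, {"offset": [10, 275, 0], "roll": -1.45, "hand": 0}, {"offset": [10, 283, 0], "roll": -1.52, "hand": 0}, {"offset": [10, 288, 0], "roll": -1.56, "hand": 0}, {"offset": [10, 288, 0], "roll": -1.56, "hand": 0}, {"offset": [10, 288, 0], "roll": -1.56, "hand": 0}]'

```text
clock: 6.42
tool_pos: [0.5124, 0.2987, 0.297]
orientation: [179.9, -0.1, -87.2]
force: [0.1, -0.4, -1.6]
opening: 0.0098
```

```bash
python3 -c "
from h import *
s=snap('wrist');b=cams.snapshot('scene')['img']
np.savez('w2.npz',K=s['K'],M=s['M'])
print(s['M'],proj(s['K'],s['M'],[.5145,.299,.13]))
cv2.imwrite('pics/r2.png',np.hstack([cv2.resize(s['img'],(480,360)),cv2.resize(b[150:300,170:290],(288,360))])[:,:,::-1])
"
```

```text
[[-0.9988 -0.0465 -0.0141  0.517 ]
 [-0.0486  0.9648  0.2585  0.2288]
 [ 0.0016  0.2589 -0.9659  0.4456]
 [ 0.      0.      0.      1.    ]] [279.4032 204.3892]
```

View pics/r2.png

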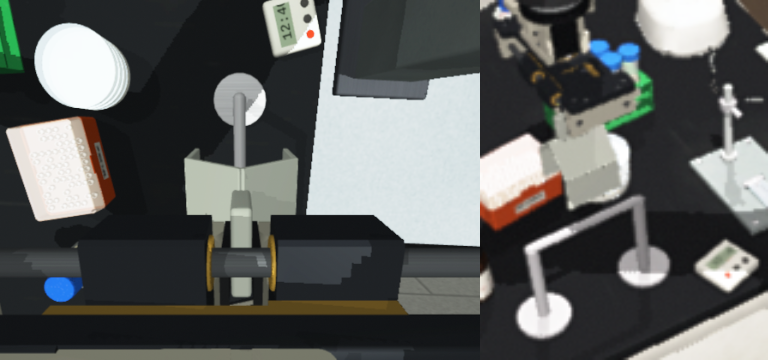

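Bar's near post at (240,98) and bar centreline at column 240; guard ridge/fin at column 241 — aligned. Lowering.

Emit:
jog_arm --motion '[{"offset": [0, -2, 15], "roll": 0, "hand": 0}, {"offset": [0, -2, 40], "roll": 0, "hand": 0}, {"offset": [0, -2, 68], "roll": 0, "hand": 0}, {"offset": [0, -2, 93], "roll": 0, "hand": 0}, {"offset": [0, -2, 112], "roll": 0, "hand": 0}, {"offset": [0, -2, 122], "roll": 0, "hand": 0}, {"offset": [0, -2, 128], "roll": 0, "hand": 0}, {"offset": [0, -2, 130], "roll": 0, "hand": 0}, {"offset": [0, -2, 130], "roll": 0, "hand": 0}, {"offset": [0, -2, 130], "roll": 0, "hand": 0}]'

```text
clock: 7.35
tool_pos: [0.5156, 0.2995, 0.1698]
orientation: [-179.9, 0.1, -87.1]
force: [-0.0, -0.2, -1.1]
opening: 0.0097
```

Emit:
jog_arm --motion '[{"offset": [0, 1, 3], "roll": 0, "hand": 0}, {"offset": [0, 1, 6], "roll": 0, "hand": 0}, {"offset": [0, 1, 8], "roll": 0, "hand": 0}, {"offset": [0, 1, 9], "roll": 0, "hand": 0}, {"offset": [0, 1, 9], "roll": 0, "hand": 0}]'

```text
clock: 7.77
tool_pos: [0.5138, 0.2991, 0.1596]
orientation: [180.0, -0.0, -87.1]
force: [-1.3, -0.4, -0.0]
opening: 0.0099
```

Emit:
jog_arm --motion '[{"offset": [0, 0, 1], "roll": 0, "hand": 0}, {"offset": [0, 0, 2], "roll": 0, "hand": 0}, {"offset": [0, 0, 2], "roll": 0, "hand": 0}]'

```text
clock: 8.02
tool_pos: [0.5139, 0.2991, 0.1595]
orientation: [-180.0, 0.0, -87.1]
force: [-6.6, -2.5, 13.6]
opening: 0.0099
```

Emit:
jog_arm --motion '[{"offset": [0, 0.5, -1], "roll": 0, "hand": 0}, {"offset": [0, 0.5, -1], "roll": 0, "hand": 0}, {"offset": [0, 0.5, -1], "roll": 0, "hand": 11}, {"offset": [0, 0.5, -1], "roll": 0, "hand": 14}, {"offset": [0, 0.5, -1], "roll": 0, "hand": 20}, {"offset": [0, 0.5, -1], "roll": 0, "hand": 26}, {"offset": [0, 0.5, -1], "roll": 0, "hand": 32}, {"offset": [0, 0.5, -1], "roll": 0, "hand": 38}, {"offset": [0, 0.5, -1], "roll": 0, "hand": 44}, {"offset": [0, 0.5, -1], "roll": 0, "hand": 44}]'

```text
clock: 8.85
tool_pos: [0.5134, 0.299, 0.1585]
orientation: [180.0, -0.0, -87.1]
force: [-0.7, 0.2, -0.2]
opening: 0.0421
```

```bash
python3 -c "
from h import *
s=snap('wrist');b=cams.snapshot('scene')['img']
cv2.imwrite('pics/r3.png',np.hstack([cv2.resize(s['img'],(480,360)),cv2.resize(b[180:300,180:276],(288,360))])[:,:,::-1])
"
```

```text
(no output)
```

View pics/r3.png

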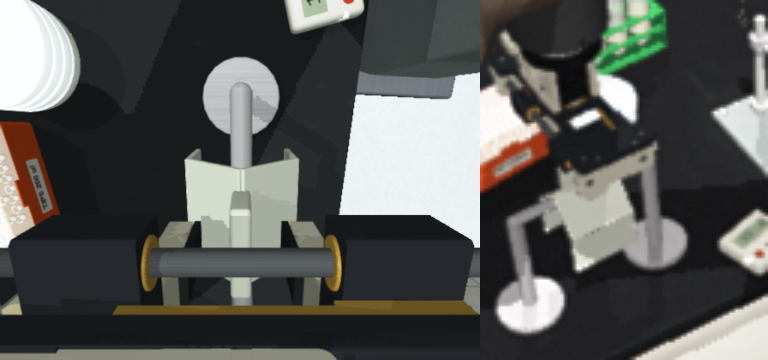

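Guard sits symmetrically astride the bar, hanging upright (fin at column 240, over the bar); fingers are clear. Retreat up and go to the loupe.

Emit:
jog_arm --motion '[{"offset": [0, 0, -8], "roll": 0, "hand": 50}, {"offset": [0, 0, -25], "roll": 0, "hand": 50}, {"offset": [0, 0, -50], "roll": 0, "hand": 50}, {"offset": [0, 0, -85], "roll": 0, "hand": 50}, {"offset": [0, 0, -115], "roll": 0, "hand": 50}, {"offset": [0, 0, -135], "roll": 0, "hand": 50}, {"offset": [0, 0, -140], "roll": 0, "hand": 50}]'

```text
clock: 9.53
tool_pos: [0.5148, 0.2998, 0.304]
orientation: [-179.7, 0.2, -87.1]
force: [1.5, 0.2, 1.0]
opening: 0.0498
```

Emit:
jog_arm --motion '[{"offset": [10, 1, 0], "roll": -0.03, "hand": 60}, {"offset": [35, 3, 0], "roll": -0.1, "hand": 60}, {"offset": [70, 6, 0], "roll": -0.2, "hand": 60}, {"offset": [105, 10, 0], "roll": -0.3, "hand": 60}, {"offset": [145, 14, 0], "roll": -0.42, "hand": 60}, {"offset": [185, 18, 0], "roll": -0.54, "hand": 60}, {"offset": [225, 22, 0], "roll": -0.65, "hand": 60}, {"offset": [265, 26, 0], "roll": -0.76, "hand": 60}, {"offset": [305, 30, 0], "roll": -0.87, "hand": 60}, {"offset": [345, 33, 0], "roll": -0.98, "hand": 60}, {"offset": [385, 37, 0], "roll": -1.09, "hand": 60}, {"offset": [425, 41, 0], "roll": -1.2, "hand": 60}, {"offset": [465, 44, 0], "roll": -1.31, "hand": 60}, {"offset": [505, 47, 0], "roll": -1.41, "hand": 60}, {"offset": [540, 50, 0], "roll": -1.48, "hand": 60}, {"offset": [557, 51, 0], "roll": -1.52, "hand": 60}, {"offset": [562, 51, 0], "roll": -1.52, "hand": 60}, {"offset": [562, 51, 0], "roll": -1.52, "hand": 60}]'

```text
clock: 11.03
tool_pos: [0.4901, -0.2664, 0.2981]
orientation: [-180.0, 0.1, -0.2]
force: [-0.9, 0.5, -0.3]
opening: 0.0601
```

```bash
python3 -c "
from h import *
s=snap('wrist');np.savez('w3.npz',K=s['K'],M=s['M'])
b=cams.snapshot('scene')['img']
cv2.imwrite('pics/l1.png',np.hstack([cv2.resize(s['img'],(560,420)),cv2.resize(b[190:310,180:248],(238,420))])[:,:,::-1])
"
```

```text
(no output)
```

View pics/l1.png

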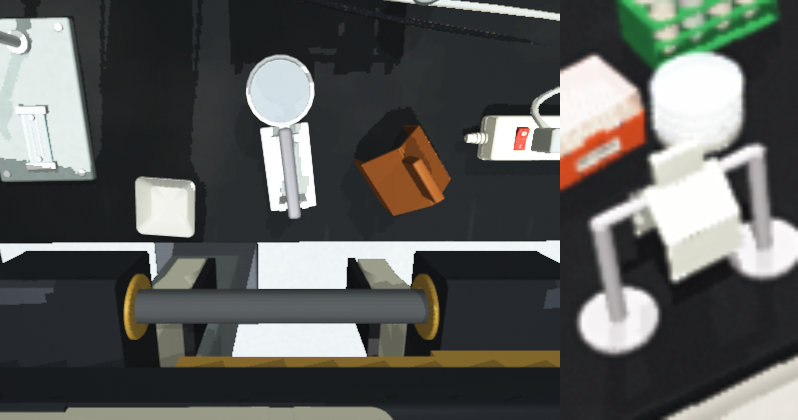

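Loupe (560 px): lens centre (281,90), handle from (285,127) to (294,216); guard hangs on the bar in the right part; the chip with clamps is centred at about (37,136).

```bash
python3 -c "
from h import *
d=np.load('w3.npz');K,M=d['K'],d['M']
L=back(K,M,(280.5,89.5),.060);A=back(K,M,(285.5,127),.065);B=back(K,M,(294,214),.065);C=back(K,M,(37,136),.016)
print(L,A,B,C)
for a,b in((L,B),(A,B)): print(np.degrees(np.arctan2(*(a-b)[1::-1])))
u=(L-B)[:2];u/=np.linalg.norm(u);o=L[:2]-.083*u;print('origin',o)
y=np.degrees(np.arctan2(u[1],u[0]));move([*o,.045],y)
"
```

```text
[ 0.5908 -0.2666  0.06  ] [ 0.5548 -0.2714  0.065 ] [ 0.4647 -0.2804  0.065 ] [0.5454 0.0112 0.016 ]
6.245639419031341
5.672815504072762
origin [ 0.5083 -0.2756]
offset [ 18.   11.2 253.4] roll -0.1112 from yaw -0.12573059661057517
```

Emit:
jog_arm --motion '[{"offset": [5, 3, 20], "roll": -0.03, "hand": 60}, {"offset": [10, 6, 55], "roll": -0.08, "hand": 60}, {"offset": [18, 11, 90], "roll": -0.109, "hand": 60}, {"offset": [18, 11, 130], "roll": -0.109, "hand": 60}, {"offset": [18, 11, 160], "roll": -0.109, "hand": 60}, {"offset": [18, 11, 175], "roll": -0.109, "hand": 60}, {"offset": [18, 11, 180], "roll": -0.109, "hand": 60}, {"offset": [18, 11, 180], "roll": -0.109, "hand": 60}, {"offset": [18, 11, 180], "roll": -0.109, "hand": 60}]'

```text
clock: 11.88
tool_pos: [0.5096, -0.2752, 0.1198]
orientation: [180.0, -0.1, 6.3]
force: [0.5, -0.0, 0.7]
opening: 0.0598
```

```bash
python3 -c "
from h import *
s=snap('wrist');np.savez('w4.npz',K=s['K'],M=s['M']);print(s['M'][:3,3])
cv2.imwrite('pics/l2.png',s['img'][:,:,::-1]);move([.5083,-.2756,.047],6.2)
"
```

```text
[ 0.5799 -0.2677  0.2684]
offset [-1.8 -0.1 73.3] roll 0.0011 from yaw 6.265248744060216
```

View pics/l2.png

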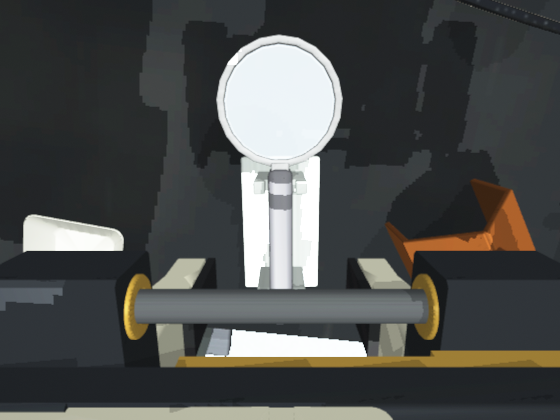

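Lens centre (279.5,100), handle along column 281 and vertical in the picture, centred between the fingers. Descend and grip.

Emit:
jog_arm --motion '[{"offset": [-1, 0, 10], "roll": 0, "hand": 60}, {"offset": [-1, 0, 28], "roll": 0, "hand": 60}, {"offset": [-1, 0, 46], "roll": 0, "hand": 60}, {"offset": [-1, 0, 60], "roll": 0, "hand": 60}, {"offset": [-1, 0, 69], "roll": 0, "hand": 60}, {"offset": [-1, 0, 73], "roll": 0, "hand": 60}, {"offset": [-1, 0, 73], "roll": 0, "hand": 50}, {"offset": [-1, 0, 73], "roll": 0, "hand": 40}, {"offset": [-1, 0, 73], "roll": 0, "hand": 30}, {"offset": [-1, 0, 73], "roll": 0, "hand": 0}, {"offset": [-1, 0, 73], "roll": 0, "hand": 0}, {"offset": [-1, 0, 73], "roll": 0, "hand": 0}, {"offset": [-1, 0, 73], "roll": 0, "hand": 0}, {"offset": [-1, 0, 73], "roll": 0, "hand": 0}, {"offset": [-1, 0, 73], "roll": 0, "hand": 0}, {"offset": [-1, 0, 73], "roll": 0, "hand": 0}, {"offset": [-1, 0, 73], "roll": 0, "hand": 0}, {"offset": [-1, 0, 73], "roll": 0, "hand": 0}]'

```text
clock: 13.43
tool_pos: [0.5077, -0.2759, 0.0458]
orientation: [180.0, -0.0, 6.2]
force: [-0.6, 0.4, 3.4]
opening: 0.0135
```

```bash
python3 -c "
from h import *
d=np.load('w4.npz');print(back(d['K'],d['M'],(279.5,100),.060))
o=ctrl.get_obs();print(o['force'],o['tool_pos'],o['opening'])
"
```

```text
[ 0.5909 -0.2659  0.06  ]
[-0.5778  0.4469  3.3718] [ 0.5077 -0.2759  0.0458] 0.013452147223155981
```

Emit:
jog_arm --motion '[{"offset": [0, 0, -3], "roll": 0, "hand": 0}, {"offset": [0, 0, -10], "roll": 0, "hand": 0}, {"offset": [0, 0, -22], "roll": 0, "hand": 0}, {"offset": [0, 0, -45], "roll": 0, "hand": 0}, {"offset": [0, 0, -75], "roll": 0, "hand": 0}, {"offset": [10, -10, -105], "roll": 0.01, "hand": 0}, {"offset": [25, -32, -130], "roll": 0.03, "hand": 0}, {"offset": [42, -58, -147], "roll": 0.05, "hand": 0}, {"offset": [58, -85, -155], "roll": 0.07, "hand": 0}, {"offset": [72, -110, -155], "roll": 0.09, "hand": 0}, {"offset": [82, -127, -155], "roll": 0.1, "hand": 0}, {"offset": [87, -135, -155], "roll": 0.108, "hand": 0}, {"offset": [88, -137, -155], "roll": 0.108, "hand": 0}, {"offset": [88, -137, -155], "roll": 0.108, "hand": 0}, {"offset": [88, -137, -155], "roll": 0.108, "hand": 0}]'

```text
clock: 14.68
tool_pos: [0.5798, -0.1308, 0.2004]
orientation: [180.0, 0.0, 0.0]
force: [-0.6, 0.6, -1.1]
opening: 0.0138
```

```bash
python3 -c "
from h import *
s=snap('wrist');np.savez('w5.npz',K=s['K'],M=s['M']);print(tool())
for p in ([.643,.0127,.147],[.643,.0127,.11],[.611,.0127,.11],[.543,.0127,.016]):print(proj(s['K'],s['M'],np.array(p)))
im=s['img'][:,:,::-1];cv2.imwrite('pics/w5raw.png',im)
A=cv2.resize(im,(400,300));B=cv2.resize(im[50:290,0:240],(400,400),interpolation=cv2.INTER_CUBIC)
A=np.vstack([A,np.zeros((100,400,3),np.uint8)]);cv2.imwrite('pics/p1.png',cv2.resize(np.hstack([B,A]),(800,400)))
"
```

```text
[[ 1.     -0.0004 -0.0005  0.5797]
 [-0.0004 -1.     -0.0001 -0.1311]
 [-0.0005  0.0001 -1.      0.2005]
 [ 0.      0.      0.      1.    ]]
[ 11.8066 135.7737]
[ 53.1333 133.4494]
[ 61.0235 183.7026]
[129.3009 238.4171]
```

View pics/p1.png

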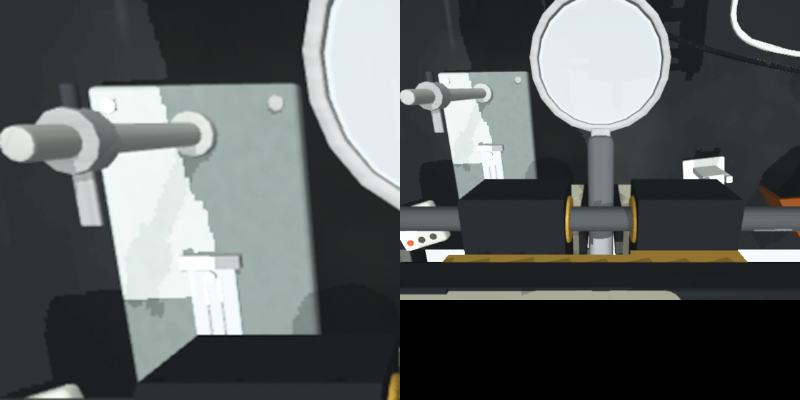

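Post top centre at raw (10,136) as predicted (11.8,135.8); pointer tip at about raw (54.6,184), versus predicted (61,184) for z=0.11, so the pointer is higher. I'll refine it numerically.

```bash
python3 -c "
from h import *
im=cv2.imread('pics/w5raw.png');g=cv2.cvtColor(im,cv2.COLOR_BGR2GRAY)
for r in (162,166,170,174,178,180,182,183,184,185,186,187,188):print(r,g[r,38:70])
print(g[132:140:2,0:24])
d=np.load('w5.npz');K,M=d['K'],d['M']
for z in (.112,.116,.120):
  c=np.array([proj(K,M,np.array([x,.0127+y,z+h])) for x in(.6107,.6207) for y in(-.004,.004) for h in(-.0015,.0015)]);print(z,c[:4,0].min(),c[:4,0].max(),c[:4,1].mean(),'|',c[4:,0].min(),c[4:,0].max(),c[4:,1].mean())
"
```

```text
162 [ 51  52  52  51  52  52 112 161 190 208 209 208 206 203 203 205 209 205
 177 134  89  61  56  56 106 206 242 246 246 245 245 245]
166 [ 52  52  52  52  52  53  61 127 189 208 209 209 209 206 203 203 207 209
 201 166 118  81  55  56  56 162 233 244 245 245 246 246]
170 [ 52  53  52  52  52  53  53  82 166 208 207 209 209 208 205 202 203 207
 207 192 152 100  66  55  55  93 195 241 246 246 246 246]
174 [ 52  52  52  52  52  52  52  52 102 177 208 208 209 209 207 204 202 205
 208 205 180 136  90  60  55  55 105 207 243 247 247 246]
178 [ 52  52  52  52  52  51  52  52  52 142 200 207 208 210 208 207 202 203
 206 208 202 170 121  81  54  54  55 162 234 245 247 247]
180 [ 51  52  52  51  52  52  52  51  52  99 175 206 208 209 208 207 203 202
 204 209 205 181 138  90  60  55  55 103 205 242 246 246]
182 [ 51  52  52  51  52  52  52  52  52  75 161 206 208 209 210 208 205 202
 203 206 206 195 156 102  67  55  55  69 183 240 246 246]
183 [ 51  51  52  52  52  51  52  52  52  60 150 203 208 209 209 208 205 202
 203 206 208 199 165 113  75  55  55  55 174 238 245 246]
184 [ 51  51  52  52
[... 709 characters left out ...]
229 229 230 231 233
  215 163 139 130 129 129]
 [213 225 225 223 222 223 226 227 227 227 228 227 228 228 227 228 229 231
  225 188 142 128 118 117]
 [212 223 221 220 221 224 225 225 225 226 226 225 225 225 226 228 229 229
  229 217 172 129 115 108]
 [161 207 217 220 223 224 224 224 224 224 224 224 223 224 225 227 227 225
  224 208 161 123 110 103]]
0.112 51.76594144334836 66.78225162605771 184.6725346737239 | 49.22312052788547 64.43488587487369 169.2363445856151
0.116 47.980653216319936 63.2882402236196 185.72365386869126 | 45.352685453681204 60.86324861802162 170.0430301972691
0.12 44.06823980269734 59.678345656612066 186.8098569734741 | 41.35077513783882 57.17181242311394 170.8769479534876
```

Emit:
jog_arm --motion '[{"offset": [-5, -6, 0], "roll": 0, "hand": 0}, {"offset": [-17, -20, 0], "roll": 0, "hand": 0}, {"offset": [-34, -40, 0], "roll": 0, "hand": 0}, {"offset": [-53, -63, 0], "roll": 0, "hand": 0}, {"offset": [-72, -86, 0], "roll": 0, "hand": 0}, {"offset": [-90, -107, 0], "roll": 0, "hand": 0}, {"offset": [-106, -125, 0], "roll": 0, "hand": 0}, {"offset": [-116, -137, 5], "roll": 0, "hand": 0}, {"offset": [-121, -143, 15], "roll": 0, "hand": 0}, {"offset": [-121, -143, 30], "roll": 0, "hand": 0}, {"offset": [-121, -143, 45], "roll": 0, "hand": 0}, {"offset": [-121, -143, 58], "roll": 0, "hand": 0}, {"offset": [-121, -143, 67], "roll": 0, "hand": 0}, {"offset": [-121, -143, 70], "roll": 0, "hand": 0}, {"offset": [-121, -143, 70], "roll": 0, "hand": 0}, {"offset": [-121, -143, 70], "roll": 0, "hand": 0}]'

```text
clock: 16.07
tool_pos: [0.4595, 0.0126, 0.131]
orientation: [180.0, -0.0, -0.0]
force: [-0.3, 0.8, -0.1]
opening: 0.0138
```

```bash
python3 -c "
from h import *
s=snap('wrist');T=tool();K,M=s['K'],s['M'];print(T[:3,3])
np.savez('w6.npz',K=K,M=M);im=s['img'][:,:,::-1].copy();cv2.imwrite('pics/w6raw.png',im)
a=np.linspace(0,2*np.pi,60)
for dz in (.005,-.005):   # ring at the assumed place, level
  c=T[:3,3]+[.0838,.0009,.0092+dz]
  pts=np.array([proj(K,M,c+.034*np.array([np.cos(t),np.sin(t),0])) for t in a])
  print(pts.min(0),pts.max(0)); cv2.polylines(im,[pts.round().astype(int)],True,(0,0,255) if dz>0 else (255,0,0),1)
for p in ([.511,.0127,.016],[.575,.0127,.016],[.543,-.0003,.016],[.543,.0257,.016],[.543,.0127,.016]):cv2.drawMarker(im,tuple(proj(K,M,np.array(p)).round().astype(int)),(0,255,0),0,9)
b=cams.snapshot('scene')['img'][180:300,180:330,::-1]
A=cv2.resize(im[:300],(560,300));cv2.imwrite('pics/f1.png',np.vstack([cv2.resize(im[0:240,130:430],(600,480)) ,np.hstack([cv2.resize(b,(150,120)),np.zeros((120,450,3),np.uint8)])])[:600])
cv2.imwrite('pics/f1.png',np.hstack([cv2.resize(im[0:270,140:420],(500,482)),cv2.resize(b,(300,482//2*1))if 0 else np.vstack([cv2.resize(b,(300,240)),np.zeros((242,300,3),np.uint8)])]))
"
```

```text
[0.4597 0.0127 0.1312]
[177.4239 -32.2889] [376.6625 180.0022]
[184.8289 -20.6226] [369.8217 176.065 ]
```

View pics/f1.png

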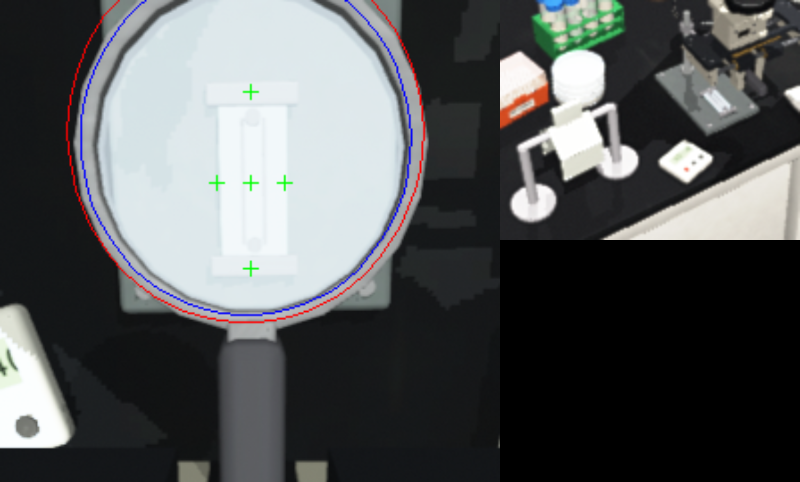

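Chip centre shows at crop (252.5,180) versus my marker (251,183); the ring spans columns 75–426 and its bottom is at 328, versus predicted 68–424 and 322. The guard is still on the bar. I'll compare the ring size and centre numerically with the earlier resting view.

```bash
cat > ring.py <<'E'
from h import *
from scipy.optimize import least_squares
a=np.linspace(0,2*np.pi,720)
def edges(im,K,M,c0,ang):
    g=cv2.cvtColor(im,cv2.COLOR_BGR2GRAY).astype(float);out=[];A=[]
    for t in ang:                       # outermost strong edge along radial scans
        r=np.arange(.029,.040,.0002);P=np.array([proj(K,M,c0+q*np.array([np.cos(t),np.sin(t),0])) for q in r]).astype(np.float32)
        if P.min()<2 or P[:,1].max()>415: continue
        v=cv2.remap(g.astype(np.float32),P[:,0][None],P[:,1][None],cv2.INTER_LINEAR)[0]
        k=np.flatnonzero(v>90)
        if len(k) and k[-1]<len(r)-1: out.append(P[k[-1]]);A.append(t)
    return np.array(out),np.array(A)
def fit(f,M,K,c0,ang):
    E,A=edges(cv2.imread(f),K,M,c0,ang)
    def res(p):
        Q=np.array([proj(K,M,np.array(p)+.034*np.array([np.cos(t),np.sin(t),0])) for t in np.linspace(0,2*np.pi,240)])
        C=np.vstack([Q,Q[:1]]);return [cv2.pointPolygonTest(Q.astype(np.float32)[:,None],(float(x),float(y)),True) for x,y in E]
    s=least_squares(res,c0,loss='soft_l1',diff_step=1e-3);return s.x,np.std(s.fun),len(E)
E
python3 -c "
from ring import *
d=np.load('w4.npz');print('rest: expect z .060',fit('pics/l2.png',d['M'],d['K'],np.array([.5909,-.2659,.06]),np.r_[np.linspace(0,2.7,40),np.linspace(3.6,6.2,40)]))
d=np.load('w6.npz');x=fit('pics/w6raw.png',d['M'],d['K'],np.array([.5427,.0127,.1454]),np.r_[np.linspace(1.3,2.6,40),np.linspace(3.7,4.9,40)]);print('held: expect z .1454',x,x[0]-[.4597,.0127,.1312])
"
```

```text
rest: expect z .060 (array([ 0.5892, -0.2658,  0.0595]), np.float64(0.835194431352126), 75)
held: expect z .1454 (array([0.5404, 0.0126, 0.1439]), np.float64(3.1340579288774775), 77) [ 0.0807 -0.0001  0.0127]
```

Emit:
jog_arm --motion '[{"offset": [1, 0, 4], "roll": 0, "hand": 0}, {"offset": [2, 0.5, 10], "roll": 0, "hand": 0}, {"offset": [2, 0.5, 16], "roll": 0, "hand": 0}, {"offset": [2, 0.5, 21], "roll": 0, "hand": 0}, {"offset": [2, 0.5, 24], "roll": 0, "hand": 0}, {"offset": [2, 0.5, 25], "roll": 0, "hand": 0}, {"offset": [2, 0.5, 25], "roll": 0, "hand": 0}, {"offset": [2, 0.5, 25], "roll": 0, "hand": 0}, {"offset": [2, 0.5, 25], "roll": 0, "hand": 0}, {"offset": [2, 0.5, 25], "roll": 0, "hand": 0}, {"offset": [2, 0.5, 25], "roll": 0, "hand": 0}, {"offset": [2, 0.5, 25], "roll": 0, "hand": 0}]'

```text
clock: 17.17
tool_pos: [0.4614, 0.0123, 0.1057]
orientation: [-180.0, -0.0, 0.0]
force: [0.3, 0.3, -0.8]
opening: 0.0135
```

```bash
python3 -c "
from ring import *
o=ctrl.get_obs();print(o['tool_pos'],o['orientation'],o['force'],o['opening'],o['qvel'])
s=snap('wrist');cv2.imwrite('pics/w7raw.png',s['img'][:,:,::-1]);T=tool()[:3,3]
x=fit('pics/w7raw.png',s['M'],s['K'],T+[.0825,0,.0137],np.r_[np.linspace(1.3,2.6,40),np.linspace(3.7,4.9,40)]);print(x,x[0]-T)
"
```

```text
[0.4614 0.0123 0.1057] [-179.9892   -0.0214    0.0117] [ 0.2731  0.3271 -0.8221] 0.013482730968123448 [-0.0705  0.0827 -0.0505  0.029   0.0499  0.1327]
(array([0.5404, 0.0124, 0.1189]), np.float64(3.2437171584579465), 66) [0.0791 0.     0.0132]
```

```bash
python3 -c "
from plant import order
print(order.close_job())"
```

```text
the job is handed in; nothing more can be done
None
```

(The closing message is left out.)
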